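Roll the turned blank into the V-block and butt it to the stop

ROBOT

A 6-joint arm with a two-finger parallel gripper is mounted at the origin on the work surface. World frame = base frame: x ahead of the robot, y to its left, z up, the work surface at z = 0. Lengths are in mm, angles in rad, forces in N, time in s.
With the tool pointing down it reaches from about 275 to 1000 mm from the base axis. Payload 8.4 kg.
Tool frame: the origin (TCP) lies between the finger pads; the fingertips stand r.finger_overhang ahead of it and the grasp point (between the pads) is the TCP (r.finger_overhang is the distance from the TCP to the fingertips, in mm); z points along the fingers, y is the line along which they close (so a half turn about z gives the same grasp; the last joint's range is limited). The gripper opens to 85 mm and grips with 20 to 120 N. Pads are 22 mm wide; open, the fingers measure 114 mm over their backs; the gripper's body (76 mm by 85 mm) begins 54 mm behind the grasp point. The pads swing forward as they close: fully open they stand 13 mm farther back than shut.
Start: joints at [-1.298, 0.353, 1.633, -0, 1.155, -0.002], TCP at [169.595, -601.553, 250.281] pointing down, gripper open.
Joint ranges: [-2.63, 2.63], [-0.92, 2.1], [0.06, 2.66], [-1.3, 4.44], [0, 2.69], [-3.02, 3.02]. Speed limits (rad/s): [2.22, 2.22, 2.79, 3.14, 3.14, 3.14].

INTERFACE

Orientations are given as [roll, pitch, yaw] about the fixed x, y, z axes, in that order (R = Rz(yaw) Ry(pitch) Rx(roll)).
In Python, from rig import r, cams, sign_off gives the robot as it stands.
- The arm moves only by the shell command python3 -m crank 'ROWS' [FORCE]. ROWS is JSON, a list of rows, each a list of 7 numbers: the shift along the tool's x, y, z in m, then the turn, a rotation vector about the tool's x, y, z in rad, then the closure, from 0 (fully open) to 1 (shut). In form: [[dx, dy, dz, ax, ay, az, gripper], ...]. A call has 1 to 5 rows; each row is the pose to reach, as a shift and turn from the pose commanded when the call began, along the tool's axes at that moment; what a row does not reach only later rows make up. A row lasts 1/10 s, in which the tool goes at most 50 mm and 8.59 degrees, less where a joint would pass 70% of its speed; a pose out of reach is approached as far as the arm can. A call with a gripper value outside its range is refused whole. The fingers move at their own pace and stop on an object; FORCE is the grip in N (left out, the last holds). Time passes only in rows, so rows that repeat a pose let the fingers close. It gives the time, the measured TCP pose, the force, the opening and the grip force at its end, in the units of the state.
- r.sense(): the state, without advancing time (a new reading comes with each control period).
- cams.grab_frame(name): name is "scene" or "top" or "wrist"; returns a dict with "image" (420x560x3 uint8, red, green, blue), "fx", "fy", "cx", "cy" (pixels), "D" ([k1, k2, p1, p2, k3] as OpenCV has them; the pictures are not rectified), "position" and "orientation" of the camera in the world. Camera axes: x right, y down, z forward; pixel columns grow to the right and rows downward; lengths in mm; the calibration is good to about 2 mm. A picture is of the moment at which its call begins. There is no depth.
- sign_off(): hands the job in; it is judged then, once.
The state is a dict: "clock": time; "qpos": joint angles; "qvel": joint speeds; "joint_efforts": joint torques, N m; "eef_pos": TCP position; "tcp_rot": TCP orientation; "contact_force": force on the tool from outside, world axes, zero at the start; "wrist_torque": the same for the moment, N m; "opening": opening from 0.0 (shut) to 1.0 (fully open); "grasp_force": force on a finger pad.
Only numpy, scipy, OpenCV 4.12 (cv2) and the standard library are available. Lean on these libraries where they do the work, as an engineer would, in place of code of your own. Each camera call takes 0.05 s, during which the arm holds its last target. There are 200 camera calls.

TASK

With the outside of your fingers, roll the round wooden bar across the bench by its side, up the ramp and into the groove of the V-block, leaving a gap to the steel stop plate; then push it endways along the groove until its end butts against the stop. Only push: never lift or carry the bar, leave the other things on the bench where they are, and finish with the bar lying still in the groove.

Things in the scene. Friction and masses are not known exactly. Their poses are not given: they have to be found in the camera images.
- bar: Turned round wooden bar, a plain cylinder 44 mm in diameter and 170 mm long, about 0.2 kg, lying on the bench; it rolls freely. Origin at the centre of the cylinder (22 mm above the bench while it lies there); its x axis is the cylinder's axis, its y and z axes turn as it rolls (z is up at the start).
- vblock: Low plain aluminium V-block with a lead-in ramp, fixed to the bench, placed differently each time. Origin on the bench under the groove's bottom; x along the groove, z up. The block spans x -80 to +80 mm, y -74 (ramp foot) to +62 mm. The groove's bottom is at y 0, 4 mm above the bench; both sides slope 30 degrees, the back one up to an edge 29 mm high at y +43. The bar comes from the -y side.
- crest (a point): Middle of the crest between ramp and groove: block frame x 0, y -14 mm, 12 mm above the bench. The ramp rises straight to it over 60 mm from the bench. The bar starts up to 0.26 m from the groove on the ramp's side, up to 0.12 rad out of parallel with it; left to itself it rolls square to its own axis.
- stop_face (a point): Point on the face of the steel stop plate that stands across the groove's +x end: block frame x +80, y 0 mm, at the height of the seated bar's axis (29.4 mm above the bench). The plate is 12 mm thick, 50 mm high, and spans block y -38 to +62 mm. The bar starts with its end 35 to 50 mm short of it (measured along the groove).
- seat (a point): Where the bar's centre must finally be, in the groove and against the stop: block frame x -5, y 0 mm, 29.4 mm above the bench. The bar's free end then overhangs the block by 10 mm, at block x -90 mm.
- sheep: Bystander: small white-painted toy sheep standing, 66 x 20 x 62 mm high. Origin about under its middle.
- cow: Bystander: plain wooden toy cow standing, 80 x 24 x 80 mm high. Origin about under its middle.
- square_blank: Bystander: square-section wooden blank lying flat, 130 x 44 x 44 mm, of the same wood as the bar (origin under its middle). Not the bar: leave it.
- toy_wheel: Bystander: flat wooden toy wheel lying on the bench, 48 mm diameter, 18 mm high. Origin about under its middle.
- glue: Bystander: white glue jar, 52 mm diameter, 110 mm high. Origin about under its middle.
- chisel: Bystander: hand tool with a wooden handle lying on the bench, about 0.2 m long. Origin about under its middle.
- tin: Bystander: open steel tin, 80 mm diameter, 90 mm high. Origin about under its middle.
Things that resemble listed ones, but are neither listed nor needed, are in the scene too. What is shaped like the bar but pink is not meant.

How it is judged (in metres and radians):
On the way, in this order (a step that is already met when the one before it is completed fails the run):
1. the bar rolls on the bench in front of the V-block: it turns over by at least half a turn while still there (angle between bar's own z axis and vertical above 2.2 rad and y of bar in the frame of vblock below -0.04 m).
2. the bar lies seated in the groove, with a gap of at least 4 mm to the stop (y of bar in the frame of vblock between -0.005 and 0.005 m and z of bar in the frame of vblock below 0.033 m and angle between the x axis of bar and the x axis of vblock, either way round below 0.04 rad and x of bar in the frame of vblock between -0.09 and -0.009 m), for 0.2 s.
At the end, for the whole second after the job is handed in: the bar lies still in the groove (centre within 5 mm of the groove's middle plane and under 33 mm above the bench, parallel within 0.04 rad) with its end within 3 mm of the stop (y of bar in the frame of vblock between -0.005 and 0.005 m and z of bar in the frame of vblock below 0.033 m and angle between the x axis of bar and the x axis of vblock, either way round below 0.04 rad and x of bar in the frame of vblock between -0.008 and -0.002 m and linear speed of bar below 0.02 m/s and angular speed of bar below 0.3 rad/s); the robot touches nothing.
It fails at once if the bar is lifted or carried (centre over 28 mm high above the open bench, over 36 mm in the middle of the groove, or over 45 mm anywhere) (height (world z) of bar above 0.045 m or (height (world z) of bar above 0.028 m and y of bar in the frame of vblock below -0.1 m) or (height (world z) of bar above 0.036 m and y of bar in the frame of vblock between -0.008 and 0.006 m)).
It fails at once if another thing on the bench is moved by more than 20 mm (distance of any of sheep, cow, square_blank, toy_wheel, glue, chisel, tin from where it was at the start of the episode above 0.02 m).
It also fails if it takes over 64 s, if anything falls off the work surface, if the arm or the gripper's body presses on something with over 40 N, if the wrist force passes 120 N, or if a joint passes its speed limit or range.

## Working session

There is one attempt and no reset: what is moved stays moved. The work goes in short steps, Python scripts to look and compute and a shell command to move; the robot and the scene stay as the last step left them, time stands still between calls to the robot, and variables do not carry over. Pictures are saved under pics/ and viewed, at most 10 in all, crops included, and the job is handed in when it is done.

```bash
ls; mkdir -p pics
python3 - <<'E'
from rig import r,cams
import cv2,pickle,numpy as np
s=r.sense();print({k:np.round(v,3).tolist() for k,v in s.items()},r.finger_overhang)
F={}
for n in("top","scene"):
    f=cams.grab_frame(n);F[n]=f
    cv2.imwrite(f"pics/{n}0.png",f["image"][...,::-1])
    print(n,{k:np.round(v,3).tolist() for k,v in f.items() if k!="image"})
pickle.dump(F,open("f0.pkl","wb"))
E
```

```text
pics
{'clock': 0.0, 'qpos': [-1.298, 0.354, 1.634, -0.0, 1.155, -0.002], 'qvel': [0.0, 0.0, -0.002, 0.0, 0.001, -0.001], 'joint_efforts': [-0.003, -60.525, -34.207, -0.0, 0.009, -0.0], 'eef_pos': [169.46, -601.085, 249.535], 'tcp_rot': [-3.14, 0.0, 0.275], 'contact_force': [0.003, -0.294, 0.157], 'wrist_torque': [-0.062, -0.052, 0.006], 'grasp_force': 0.0, 'opening': 0.998} 19.0
top {'fx': 508.423, 'fy': 508.423, 'cx': 277.759, 'cy': 197.232, 'D': [-0.039, 0.0, 0.0, 0.0, 0.0], 'position': [371.051, -16.494, 1237.384], 'orientation': [-2.969, 0.001, -1.577]}
scene {'fx': 527.379, 'fy': 527.379, 'cx': 278.369, 'cy': 206.912, 'D': [-0.194, 0.0, 0.0, 0.0, 0.0], 'position': [1298.473, 431.657, 1296.03], 'orientation': [-2.55, 0.01, 2.099]}
```

View pics/top0.png

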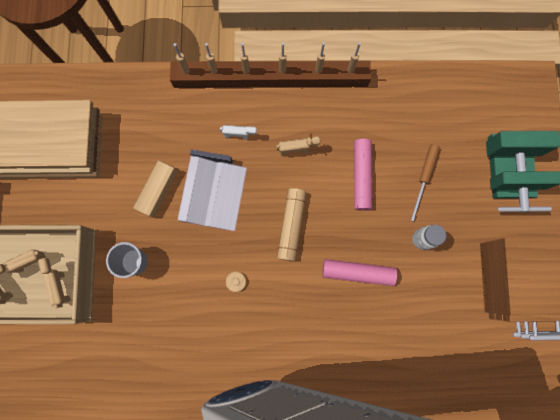

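View pics/scene0.png

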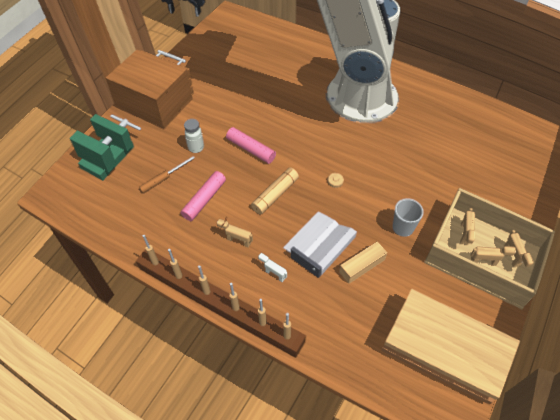

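Top view: plain wooden cylinder at (291,225) is the bar. The pink cylinders at (363,174) and (360,272) are not meant, and the square-section blank at (155,188) is the listed bystander. The V-block is at (213,190), with its dark stop at (211,157), so the groove's +x points up in the image. I'll confirm with a crop.

```bash
cat > h.py <<'E'
import cv2,numpy as np
from scipy.spatial.transform import Rotation as R
def cast(f,uv,z):
    uv=np.array(uv,float).reshape(-1,1,2)
    K=np.array([[f["fx"],0,f["cx"]],[0,f["fy"],f["cy"]],[0,0,1.]])
    p=cv2.undistortPoints(uv,K,np.array(f["D"],float)).reshape(-1,2)
    d=np.c_[p,np.ones(len(p))]@R.from_euler("xyz",f["orientation"]).as_matrix().T
    c=np.array(f["position"]); return c+d*((z-c[2])/d[:,2:])
def proj(f,P):
    K=np.array([[f["fx"],0,f["cx"]],[0,f["fy"],f["cy"]],[0,0,1.]])
    Rm=R.from_euler("xyz",f["orientation"]).as_matrix().T
    return cv2.projectPoints(np.array(P,float).reshape(-1,1,3),cv2.Rodrigues(Rm)[0],-Rm@np.array(f["position"]),K,np.array(f["D"],float))[0].reshape(-1,2)
def bar(f,roi):
    x0,x1,y0,y1=roi
    hsv=cv2.cvtColor(f["image"],cv2.COLOR_RGB2HSV)
    m=cv2.inRange(hsv,(10,60,150),(28,190,255)); k=np.zeros_like(m); k[y0:y1,x0:x1]=255
    m=cv2.morphologyEx(m&k,cv2.MORPH_CLOSE,np.ones((5,5)))
    c=max(cv2.findContours(m,cv2.RETR_EXTERNAL,cv2.CHAIN_APPROX_NONE)[0],key=cv2.contourArea)
    return c
E
python3 - <<'E'
import pickle,cv2,numpy as np
from h import *
f=pickle.load(open("f0.pkl","rb"))["top"]
c=bar(f,(265,325,180,270)); b=cv2.minAreaRect(c);print(b,cv2.contourArea(c))
bx=cv2.boxPoints(b);w=cast(f,bx,22);print(np.round(w,1))
im=f["image"][...,::-1].copy()
cr=cv2.resize(im[130:280,140:340],None,fx=4,fy=4,interpolation=cv2.INTER_CUBIC)
cv2.polylines(cr,[np.int32((bx-[140,130])*4+2)],1,(0,255,0),1)
cv2.imwrite("pics/c1.png",cr)
E
```

```text
((294.5, 224.5), (89.0, 59.0), 90.0) 5175.0
[[ 625.9   13.8   22. ]
 [ 625.  -130.2   22. ]
 [ 409.6 -125.5   22. ]
 [ 410.6   14.3   22. ]]
```

View pics/c1.png

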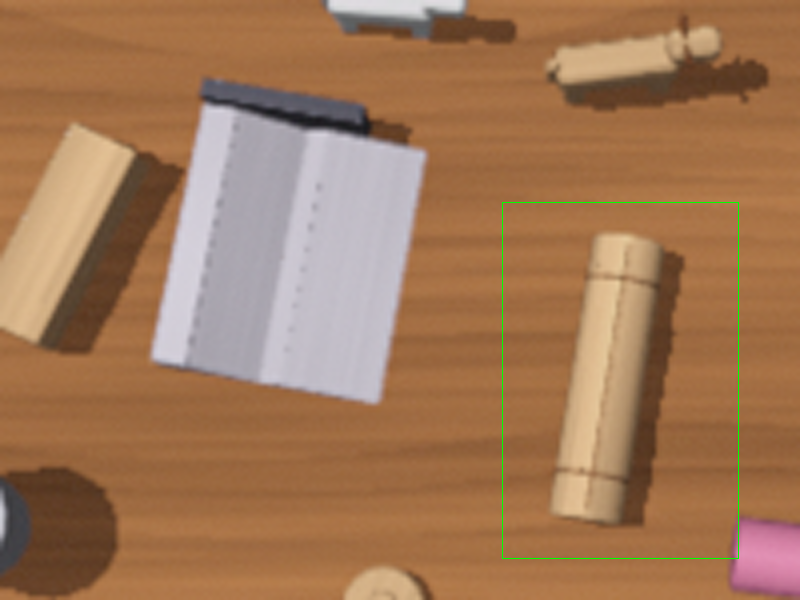

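Crop: bar with corners at (594,236), (661,246), (551,513), (626,523), plain light wood, with a shadow to its right. V-block: ramp foot corners at (427,150) and (381,403), back corner at (152,361), groove bottom's near end at (262,383). The bar mask needs tightening.

```bash
sed -i 's/(10,60,150),(28,190,255)/(10,40,150),(28,140,255)/' h.py
python3 - <<'E'
import pickle,cv2,numpy as np
from h import *
F=pickle.load(open("f0.pkl","rb"));f=F["top"]
hsv=cv2.cvtColor(f["image"],cv2.COLOR_RGB2HSV);print(hsv[225,[280,287,291,295,310]])
c=bar(f,(265,325,180,270)); b=cv2.minAreaRect(c);bx=cv2.boxPoints(b)
w=cast(f,bx,22);print(np.round(bx,1),np.round(w,1).tolist(),w.mean(0))
cc=lambda p:(np.array(p)-1.5)/4+[140,130]
for n,p,z in(("foot+",(427,150),0),("foot-",(381,403),0),("groove-",(262,383),4),("back-",(152,361),29)):
    print(n,np.round(cast(f,cc(p),z),1))
A=cast(f,cc((427,150)),0)[0];B=cast(f,cc((381,403)),0)[0]
e=A-B;print("len",np.linalg.norm(e));yaw=np.arctan2(e[1],e[0])
# refine: yaw also from light-grey mask foot edge
m=cv2.inRange(hsv,(90,0,120),(179,60,255));m[:, :170]=0;m[:,260:]=0;m[:145]=0;m[240:]=0
c2=max(cv2.findContours(m,cv2.RETR_EXTERNAL,cv2.CHAIN_APPROX_NONE)[0],key=cv2.contourArea)[:,0]
pts=[]
for y in range(172,226): pts.append([c2[c2[:,1]==y][:,0].max()+.5,y])
l=cast(f,pts,0)[:,:2];v=cv2.fitLine(np.float32(l),cv2.DIST_HUBER,0,.01,.01).ravel();print("foot line",v,np.arctan(v[1]/v[0]),"yaw corners",yaw)
s=F["scene"]
def T(o,yaw,p):
    return o+R.from_euler("z",yaw).apply(p)
yw=np.arctan(v[1]/v[0]); o=(A+B)/2-R.from_euler("z",yw).apply([0,-74,0])
print("block",o,yw)
w=cast(f,bx,22);m=w.mean(0)
q=R.from_euler("z",-yw).apply(m-o);print("bar in block",q)
P=[T(o,yw,p) for p in((80,-74,0),(-80,-74,0),(-80,62,29),(-80,0,4))]
print("scene pred",np.round(proj(s,P),1).tolist(),"bar",proj(s,m))
im=cv2.resize(s["image"][150:300,160:360,::-1],None,fx=4,fy=4,interpolation=cv2.INTER_CUBIC)
for p in proj(s,P+[m]): cv2.circle(im,tuple(np.int32((p-[160,150])*4+1.5)),4,(0,0,255),1)
for p in proj(s,w): cv2.circle(im,tuple(np.int32((p-[160,150])*4+1.5)),4,(0,255,0),1)
cv2.imwrite("pics/c2.png",im)
E
```

```text
[[ 13 151 166]
 [ 17  90 222]
 [ 17 105 189]
 [ 16  99 190]
 [ 14 155 163]]
[[276.1 258.4]
 [287.8 186.2]
 [304.3 188.9]
 [292.6 261. ]] [[435.5, -12.1, 22.0], [610.2, -41.7, 22.0], [603.2, -81.9, 22.0], [428.9, -51.4, 22.0]] [519.43462799 -46.77729237  22.        ]
foot+ [[663.7  60.8   0. ]]
foot- [[505.3  88.3   0. ]]
groove- [[517.6 160.7   4. ]]
back- [[528.3 223.4  29. ]]
len 160.72333806828763
foot line [ 9.8473483e-01 -1.7406115e-01  5.8534418e+02  7.6443924e+01] -0.17495228 yaw corners -0.17179750847643946
block [597.3908649  147.42263006   0.        ] -0.17495228
bar in block [ -42.96356114 -204.80458285   22.        ]
scene pred [[282.8, 246.5], [317.7, 210.3], [356.2, 230.4], [337.9, 223.2]] bar [[275.68651081 190.60719329]]
```

View pics/c2.png

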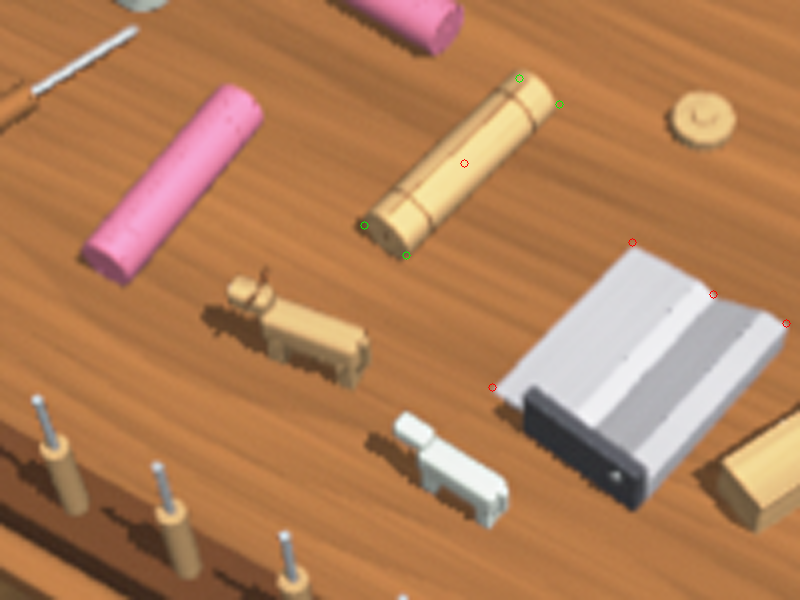

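Both views agree: block at (597,147) with yaw −0.175, and bar at (519,−47), parallel to it, 205 mm in front of the groove with a gap of about 38 mm to the stop. I'll move behind the bar.

```bash
python3 -m crank '[[0.031,-0.026,0,0,0,0,1],[0.062,-0.053,0,0,0,0,1],[0.093,-0.079,0,0,0,0,1],[0.124,-0.105,0,0,0,0,1],[0.155,-0.132,0,0,0,0,1]]'
python3 -m crank '[[0.031,-0.026,0,0,0,0,1],[0.062,-0.053,0,0,0,0,1],[0.093,-0.079,0,0,0,0,1],[0.124,-0.105,0,0,0,0,1],[0.155,-0.132,0,0,0,0,1]]'
python3 -c "
from rig import r
print(r.finger_overhang,r.sense()['opening'],r.sense()['qpos'])"
python3 -m crank '[[0.031,-0.026,0,0,0,0,0],[0.062,-0.053,0,0,0,0,0],[0.093,-0.079,0,0,0,0,0],[0.124,-0.105,0,0,0,0,0],[0.155,-0.132,0,0,0,0,0]]'
python3 -m crank '[[0,0,0,0,0,-0.14,0],[0,0,0,0,0,-0.28,0],[0,0,0,0,0,-0.42,0],[0,0,0,0,0,-0.56,0],[0,0,0,0,0,-0.56,0]]'
python3 -m crank '[[0,0,0,0,0,-0.14,0],[0,0,0,0,0,-0.28,0],[0,0,0,0,0,-0.42,0],[0,0,0,0,0,-0.56,0],[0,0,0,0,0,-0.56,0]]'
python3 -c "
from rig import r
print(r.finger_overhang,r.sense())"
```

```text
clock: 0.6
eef_pos: [283.5, -430.9, 250.0]
tcp_rot: [-3.141, 0.0, 0.274]
contact_force: [0.6, -0.3, 0.1]
opening: 0.145
grasp_force: 0.0
clock: 1.1
eef_pos: [396.9, -261.8, 250.2]
tcp_rot: [-3.142, 0.0, 0.275]
contact_force: [0.4, 0.3, 0.6]
opening: 0.002
grasp_force: 0.0
19.0 0.0016676116217088635 [-5.86320495e-01  1.18031267e-01  1.94277995e+00 -2.77263464e-05
  1.08084906e+00  7.09855861e-01]
clock: 1.6
eef_pos: [510.3, -92.6, 250.1]
tcp_rot: [-3.142, 0.0, 0.275]
contact_force: [0.2, -0.4, -0.4]
opening: 0.844
grasp_force: 0.0
clock: 2.1
eef_pos: [509.5, -94.1, 250.0]
tcp_rot: [-3.141, 0.0, 0.837]
contact_force: [0.3, 0.8, 0.6]
opening: 1.001
grasp_force: 0.0
clock: 2.6
eef_pos: [509.5, -94.2, 250.1]
tcp_rot: [-3.141, -0.0, 1.393]
contact_force: [0.2, -0.1, 0.4]
opening: 0.999
grasp_force: 0.0
19.0 {'clock': 2.6, 'qpos': array([-1.85801182e-01,  1.87059818e-01,  1.85940301e+00,  2.58017631e-05,
        1.09548726e+00, -7.94809504e-03]), 'qvel': array([ 4.75631750e-04,  1.02431918e-03, -2.04759317e-03,  9.37986867e-04,
       -5.54432544e-05,  1.51999132e-01]), 'joint_efforts': array([ 1.30994906e-02, -4.71214414e+01, -3.29868436e+01, -2.24075950e-03,
        1.05539435e-03, -2.07168058e+00]), 'eef_pos': array([509.53195958, -94.24249209, 250.12856333]), 'tcp_rot': array([-3.14123541e+00, -2.57776186e-05,  1.39293142e+00]), 'contact_force': array([ 0.18956842, -0.07169115,  0.39354112]), 'wrist_torque': array([-0.0130862 ,  0.00760021, -0.0033776 ]), 'grasp_force': 0.0, 'opening': 0.9989734055763179}
```

```bash
python3 -m crank '[[0,0,0.04,0,0,0,0],[0,0,0.08,0,0,0,0],[0,0,0.12,0,0,0,0],[0,0,0.16,0,0,0,0],[0,0,0.18,0,0,0,0]]'
python3 -m crank '[[0,0,0.01,0,0,0,0],[0,0,0.02,0,0,0,0],[0,0,0.03,0,0,0,0],[0,0,0.035,0,0,0,0],[0,0,0.035,0,0,0,0]]'
python3 - <<'E'
from rig import r,cams
from h import *
f=cams.grab_frame("scene")
cv2.imwrite("pics/s2.png",cv2.resize(f["image"][110:260,180:380,::-1],None,fx=4,fy=4,interpolation=cv2.INTER_CUBIC))
E
```

```text
clock: 3.1
eef_pos: [507.8, -93.9, 67.2]
tcp_rot: [-3.138, -0.0, 1.387]
contact_force: [0.0, 0.7, 0.7]
opening: 1.002
grasp_force: 0.0
clock: 3.6
eef_pos: [509.7, -94.2, 35.2]
tcp_rot: [-3.142, -0.0, 1.394]
contact_force: [0.2, 0.2, 0.6]
opening: 1.001
grasp_force: 0.0
```

View pics/s2.png

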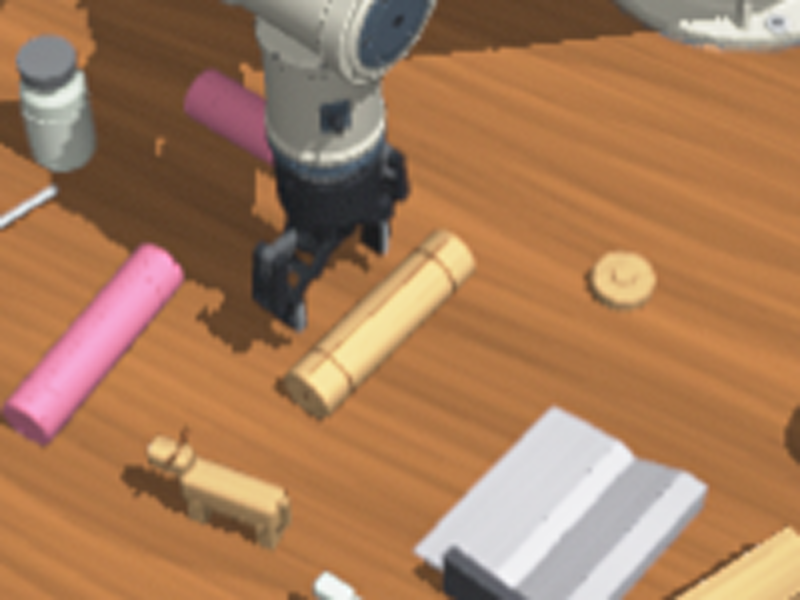

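Fingers stand clear behind the bar; the far fingertip is at crop (298,325), i.e. image pixel (254.5,191). I'll check its height.

Run:
```python
from h import *
import pickle
f=pickle.load(open("f0.pkl","rb"))["scene"]
a=np.array([.985,-.174,0]);n=np.array([.174,.985,0]);t=np.array([509.7,-94.2,0])
for z in(0,16,29):
  P=[t+a*s+n*k+[0,0,z] for s in(43,57) for k in(-11,11)]
  print(z,((proj(f,P)-[180,110])*4+1.5).round().tolist())
```

```text
0 [[289.0, 334.0], [311.0, 350.0], [276.0, 346.0], [298.0, 362.0]]
16 [[288.0, 322.0], [310.0, 337.0], [275.0, 334.0], [297.0, 349.0]]
29 [[287.0, 312.0], [309.0, 327.0], [274.0, 324.0], [296.0, 339.0]]
```

```bash
python3 -m crank '[[0,0,0.006,0,0,0,0],[0,0,0.012,0,0,0,0],[0.004,0,0.012,0,0,0,0],[0.008,0,0.012,0,0,0,0],[0.011,0,0.012,0,0,0,0]]'
for i in 1 2; do :; done
python3 -m crank '[[0.003,0,0,0,0,0,0],[0.007,0,0,0,0,0,0],[0.012,0,0,0,0,0,0],[0.018,0,0,0,0,0,0],[0.024,0,0,0,0,0,0]]'
python3 -m crank '[[0.006,0,0,0,0,0,0],[0.012,0,0,0,0,0,0],[0.018,0,0,0,0,0,0],[0.024,0,0,0,0,0,0],[0.030,0,0,0,0,0,0]]'
python3 -m crank '[[0.006,0,0,0,0,0,0],[0.012,0,0,0,0,0,0],[0.018,0,0,0,0,0,0],[0.024,0,0,0,0,0,0],[0.030,0,0,0,0,0,0]]'
python3 - <<'E'
from rig import r,cams
from h import *
s=r.sense()
f=cams.grab_frame("top")
c=bar(f,(225,325,180,270));b=cv2.minAreaRect(c);bx=cv2.boxPoints(b);w=cast(f,bx,22)
o=np.array([597.4,147.4,0]);q=R.from_euler("z",.175).apply(w-o);print(q.round(1),q.mean(0))
print(R.from_euler("z",.175).apply(s["eef_pos"]-o))
cv2.imwrite("pics/t3.png",cv2.resize(f["image"][130:280,160:360,::-1],None,fx=4,fy=4,interpolation=cv2.INTER_CUBIC))
E
```

```text
clock: 4.15
eef_pos: [511.8, -83.0, 23.4]
tcp_rot: [3.141, -0.0, 1.395]
contact_force: [0.3, -0.6, 0.0]
opening: 0.998
grasp_force: 0.0
clock: 4.65
eef_pos: [515.9, -59.2, 23.3]
tcp_rot: [3.142, -0.0, 1.395]
contact_force: [1.8, -0.3, 0.4]
opening: 0.997
grasp_force: 0.0
clock: 5.15
eef_pos: [521.2, -29.7, 23.3]
tcp_rot: [3.142, 0.0, 1.395]
contact_force: [-0.8, -0.9, -0.3]
opening: 1.001
grasp_force: 0.0
clock: 5.65
eef_pos: [526.4, -0.2, 23.3]
tcp_rot: [3.142, -0.0, 1.395]
contact_force: [-0.3, -0.3, -0.7]
opening: 0.995
grasp_force: 0.0
[[-137.4 -270.3   22. ]
 [-121.4 -284.8   22. ]
 [-132.5 -297.1   22. ]
 [-148.4 -282.6   22. ]] [-134.92538205 -283.68043126   22.        ]
[ -44.21200529 -157.73643036   23.27973489]
```

View pics/t3.png

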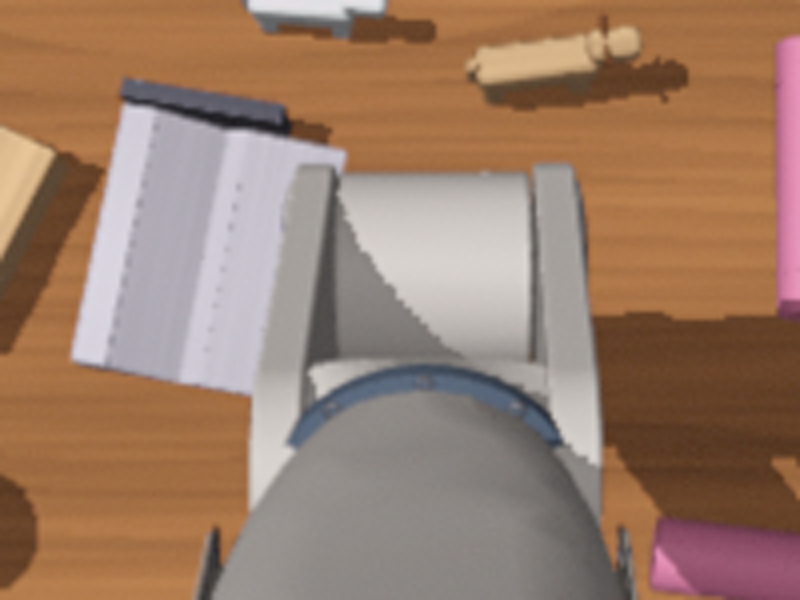

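The arm hides the bar from above (only the V-block at left is visible), so I'll track it from the scene camera.

```bash
cat > m.py <<'E'
from rig import r,cams
from h import *
import sys
z=float(sys.argv[1]);s=r.sense()
f=cams.grab_frame("scene");o=np.array([597.4,147.4,0])
B=lambda p:R.from_euler("z",.175).apply(p-o)
c=bar(f,(240,345,160,250));b=cv2.minAreaRect(c);bx=cv2.boxPoints(b)
L=sorted([(np.linalg.norm(bx[i]-bx[(i+1)%4]),i) for i in range(4)])
i,j=L[0][1],L[1][1];ends=[(bx[k]+bx[(k+1)%4])/2 for k in(i,j)]
w=B(cast(f,ends,z));e=w[0]-w[1]
print("bar",B(cast(f,[b[0]],z)).round(1),"yaw",np.arctan(e[1]/e[0]).round(3),"len",np.hypot(*e[:2]).round(1),"px",np.round(b[0]),np.round(b[1]))
print("tcp",B(s["eef_pos"]).round(1),s["contact_force"].round(1))
cv2.imwrite(f"pics/m{s['clock']:.2f}.png",cv2.resize(f["image"][110:260,180:380,::-1],None,fx=4,fy=4,interpolation=cv2.INTER_CUBIC))
E
python3 m.py 22
```

```text
bar [[ -48.8 -122.6   22. ]] yaw 0.03 len 180.1 px [298. 204.] [17. 55.]
tcp [ -44.1 -157.1   23.3] [ 1.8  0.5 -0.1]
```

Bar at y −122.6, in contact and tracking the fingers. I'll continue up the ramp, lifting the fingers a few mm.

```bash
python3 -m crank '[[0.006,0,0,0,0,0,0],[0.012,0,0,0,0,0,0],[0.018,0,0,0,0,0,0],[0.024,0,0,0,0,0,0],[0.030,0,0,0,0,0,0]]'
python3 -m crank '[[0.005,0,0,0,0,0,0],[0.010,0,0,0,0,0,0],[0.015,0,-0.001,0,0,0,0],[0.020,0,-0.002,0,0,0,0],[0.025,0,-0.003,0,0,0,0]]'
python3 -m crank '[[0.004,0,-0.001,0,0,0,0],[0.008,0,-0.002,0,0,0,0],[0.012,0,-0.003,0,0,0,0],[0.016,0,-0.004,0,0,0,0],[0.020,0,-0.005,0,0,0,0]]'
python3 m.py 26
```

```text
clock: 6.25
eef_pos: [531.7, 29.4, 23.3]
tcp_rot: [3.142, -0.0, 1.395]
contact_force: [1.3, -0.4, 0.1]
opening: 1.004
grasp_force: 0.1
clock: 6.75
eef_pos: [536.0, 53.5, 26.5]
tcp_rot: [-3.142, 0.0, 1.395]
contact_force: [0.1, -4.5, 3.9]
opening: 0.999
grasp_force: 2.3
clock: 7.25
eef_pos: [539.5, 73.3, 31.4]
tcp_rot: [3.142, 0.0, 1.395]
contact_force: [-1.3, -5.2, 3.0]
opening: 1.0
grasp_force: 2.6
bar [[-47.3 -49.2  26. ]] yaw -0.428 len 161.0 px [318. 217.] [34. 54.]
tcp [-44.1 -83.   31.4] [-1.3 -5.2  3. ]
```

```bash
python3 -m crank '[[0.004,0,0,0,0,0,0],[0.008,0,-0.001,0,0,0,0],[0.012,0,-0.002,0,0,0,0],[0.016,0,-0.003,0,0,0,0],[0.020,0,-0.004,0,0,0,0]]'
python3 -m crank '[[0.003,0,0,0,0,0,0],[0.006,0,0,0,0,0,0],[0.008,0,0,0,0,0,0],[0.010,0,0,0,0,0,0],[0.011,0,0,0,0,0,0]]'
python3 m.py 29
```

```text
clock: 7.8
eef_pos: [542.9, 92.9, 35.4]
tcp_rot: [-3.141, 0.0, 1.395]
contact_force: [-0.9, -5.9, 4.7]
opening: 1.007
grasp_force: 2.8
clock: 8.3
eef_pos: [544.9, 103.7, 35.3]
tcp_rot: [-3.142, 0.0, 1.395]
contact_force: [-1.4, -5.8, 3.9]
opening: 0.999
grasp_force: 2.6
bar [[-51.  -23.4  29. ]] yaw -0.146 len 172.4 px [326. 221.] [24. 55.]
tcp [-44.1 -52.2  35.3] [-1.4 -5.8  3.9]
```

```bash
ls -t pics|head -1; cp pics/$(ls -t pics|head -1) pics/last.png
```

```text
m8.30.png
```

View pics/last.png

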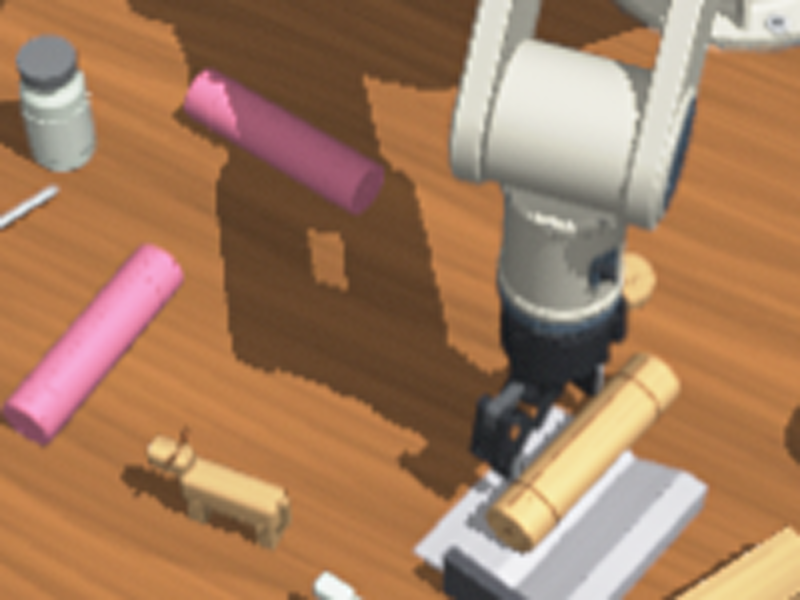

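The bar lies straight just below the crest at crop (585,455), clear of the stop at (480,590). I'll nudge it over slowly.

```bash
python3 -m crank '[[0.002,0,0,0,0,0,0],[0.004,0,0,0,0,0,0],[0.006,0,0,0,0,0,0],[0.008,0,0,0,0,0,0],[0.010,0,0,0,0,0,0]]'
python3 m.py 29.4
```

```text
clock: 8.85
eef_pos: [546.7, 114.0, 35.2]
tcp_rot: [-3.142, -0.0, 1.395]
contact_force: [0.2, 0.4, -1.4]
opening: 0.999
grasp_force: 0.0
bar [[-46.5  -6.5  29.4]] yaw 0.02 len 169.8 px [330. 225.] [22. 53.]
tcp [-44.1 -41.8  35.2] [ 0.2  0.4 -1.4]
```

```bash
python3 -m crank '[[-0.002,0,0,0,0,0,0],[-0.004,0,0,0,0,0,0],[-0.008,0,0,0,0,0,0],[-0.012,0,0,0,0,0,0],[-0.016,0,0,0,0,0,0]]'
python3 -m crank '[[0,0,0,0,0,0,0],[0,0,-0.005,0,0,0,0],[0,0,-0.03,0,0,0,0],[0,0,-0.065,0,0,0,0],[0,0,-0.1,0,0,0,0]]'
python3 m.py 29.4;cp pics/$(ls -t pics|head -1) pics/last2.png
```

```text
clock: 9.4
eef_pos: [543.7, 97.3, 35.3]
tcp_rot: [-3.141, 0.0, 1.395]
contact_force: [-0.4, -0.5, -0.0]
opening: 1.002
grasp_force: 0.0
clock: 9.9
eef_pos: [543.5, 97.8, 136.4]
tcp_rot: [-3.141, 0.0, 1.395]
contact_force: [0.4, -0.1, 0.3]
opening: 1.001
grasp_force: 0.0
bar [[-11.3 -19.5  29.4]] yaw -0.031 len 233.8 px [318. 230.] [30. 75.]
tcp [-44.5 -58.3 136.4] [ 0.4 -0.1  0.3]
```

View pics/last2.png

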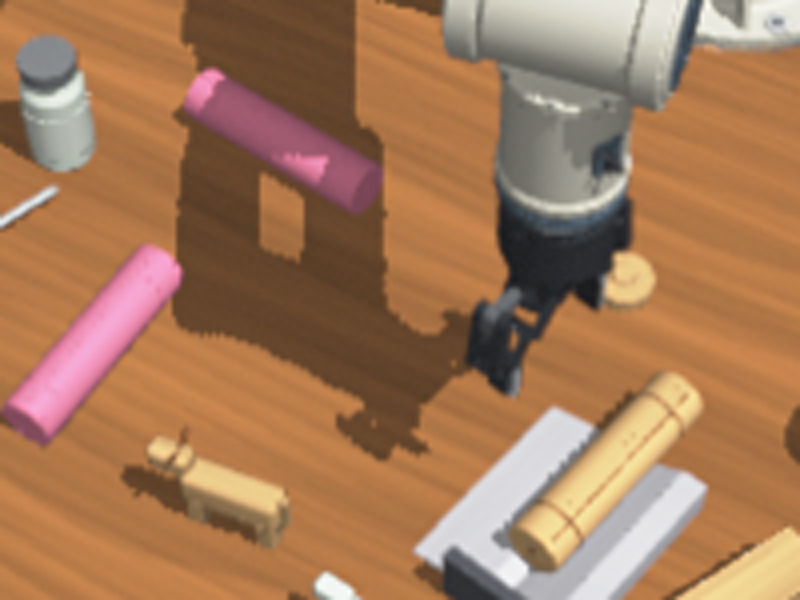

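The bar is seated straight in the groove at crop (605,470), with a clear gap to the stop at (470,570). Next I'll shut the fingers and come down behind its free end.

```bash
python3 -m crank '[[0.012,-0.028,0,0,0,0,1],[0.024,-0.056,0,0,0,0,1],[0.036,-0.084,0,0,0,0,1],[0.048,-0.112,0,0,0,0,1],[0.058,-0.134,0,0,0,0,1]]'
python3 -m crank '[[0,0,0.01,0,0,0,1],[0,0,0.04,0,0,0,1],[0,0,0.07,0,0,0,1],[0,0,0.095,0,0,0,1],[0,0,0.105,0,0,0,1]]'
python3 -m crank '[[0,0.002,0,0,0,0,1],[0,0.004,0,0,0,0,1]]'
python3 m.py 29.4
python3 - <<'E'
from rig import cams
import cv2
f=cams.grab_frame("scene")
cv2.imwrite("pics/e1.png",cv2.resize(f["image"][150:260,260:400,::-1],None,fx=5.4,fy=5.4,interpolation=cv2.INTER_CUBIC))
E
```

```text
clock: 10.45
eef_pos: [420.6, 179.0, 135.5]
tcp_rot: [-3.142, -0.0, 1.395]
contact_force: [-0.1, -0.4, -0.2]
opening: 0.136
grasp_force: 0.0
clock: 10.95
eef_pos: [421.5, 177.7, 28.2]
tcp_rot: [-3.14, 0.001, 1.395]
contact_force: [-0.3, 0.6, -1.0]
opening: -0.002
grasp_force: 0.0
clock: 11.15
eef_pos: [426.8, 177.7, 30.7]
tcp_rot: [3.141, -0.0, 1.395]
contact_force: [0.1, -0.2, 0.6]
opening: -0.0
grasp_force: 0.0
bar [[ -9.1 -19.6  29.4]] yaw -0.031 len 229.1 px [318. 231.] [30. 74.]
tcp [-1.733e+02  1.000e-01  3.070e+01] [ 0.1 -0.2  0.6]
```

View pics/e1.png

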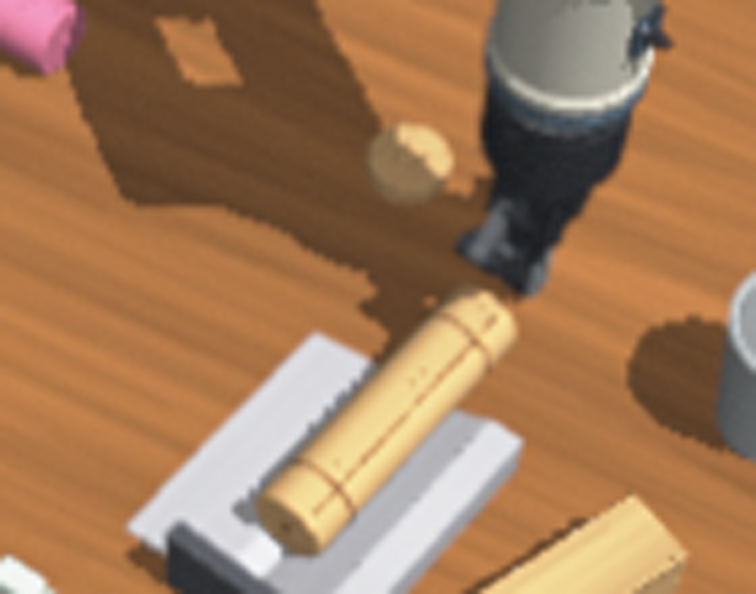

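Shut fingers stand behind the free end at crop (510,290), in line with the axis, and the bar is still seated with the gap. Pushing endways.

```bash
python3 -m crank '[[0,0.004,0,0,0,0,1],[0,0.009,0,0,0,0,1],[0,0.014,0,0,0,0,1],[0,0.018,0,0,0,0,1],[0,0.022,0,0,0,0,1]]'
python3 -m crank '[[0,0.003,0,0,0,0,1],[0,0.006,0,0,0,0,1],[0,0.009,0,0,0,0,1],[0,0.012,0,0,0,0,1],[0,0.015,0,0,0,0,1]]'
python3 -m crank '[[0,0.003,0,0,0,0,1],[0,0.006,0,0,0,0,1],[0,0.009,0,0,0,0,1],[0,0.012,0,0,0,0,1],[0,0.015,0,0,0,0,1]]'
python3 m.py 29.4;cp pics/$(ls -t pics|head -1) pics/e2.png
```

```text
clock: 11.75
eef_pos: [448.2, 173.7, 30.4]
tcp_rot: [3.141, -0.0, 1.395]
contact_force: [-0.9, -0.1, -0.3]
opening: 0.001
grasp_force: 0.0
clock: 12.25
eef_pos: [462.5, 171.1, 30.2]
tcp_rot: [-3.141, 0.0, 1.395]
contact_force: [-2.6, 0.5, 0.8]
opening: 0.004
grasp_force: 1.0
clock: 12.75
eef_pos: [477.4, 168.5, 30.3]
tcp_rot: [-3.142, -0.0, 1.395]
contact_force: [-1.8, 0.2, 0.7]
opening: 0.001
grasp_force: 0.8
bar [[-18.1   2.8  29.4]] yaw -0.038 len 162.9 px [326. 233.] [15. 52.]
tcp [-1.218e+02 -1.000e-01  3.030e+01] [-1.8  0.2  0.7]
```

```bash
python3 -m crank '[[0,0.003,0,0,0,0,1],[0,0.006,0,0,0,0,1],[0,0.008,0,0,0,0,1],[0,0.010,0,0,0,0,1],[0,0.012,0,0,0,0,1]]'
python3 -m crank '[[0,0.001,0,0,0,0,1],[0,0.002,0,0,0,0,1],[0,0.003,0,0,0,0,1]]'
python3 -m crank '[[0,0.001,0,0,0,0,1],[0,0.002,0,0,0,0,1]]'
```

```text
clock: 13.3
eef_pos: [489.1, 166.4, 30.3]
tcp_rot: [-3.142, -0.0, 1.395]
contact_force: [-1.2, 1.2, 1.5]
opening: 0.002
grasp_force: 1.0
clock: 13.6
eef_pos: [491.2, 165.9, 30.2]
tcp_rot: [-3.14, 0.0, 1.395]
contact_force: [-6.4, 4.0, 4.3]
opening: 0.0
grasp_force: 3.3
clock: 13.8
eef_pos: [491.3, 165.6, 29.9]
tcp_rot: [-3.137, 0.001, 1.394]
contact_force: [-13.8, 7.0, 8.3]
opening: 0.003
grasp_force: 7.2
```

The force rose to about 14 N with the tool stalled, so the bar butts against the stop. I'll back off and check.

```bash
python3 -m crank '[[0,-0.002,0,0,0,0,1],[0,-0.004,0,0,0,0,1],[0,-0.012,0,0,0,0,1],[0,-0.03,0,0,0,0,1],[0,-0.05,0,0,0,0,1]]'
python3 -m crank '[[0,-0.02,-0.02,0,0,0,1],[0,-0.04,-0.06,0,0,0,1],[0,-0.06,-0.1,0,0,0,1],[0,-0.08,-0.14,0,0,0,1],[0,-0.08,-0.15,0,0,0,1]]'
python3 - <<'E'
from rig import cams
from h import *
f=cams.grab_frame("scene");o=np.array([597.4,147.4,0])
im=cv2.resize(f["image"][180:260,270:370,::-1],None,fx=7,fy=7,interpolation=cv2.INTER_CUBIC)
# predicted ends of seated bar's axis, in red
P=[o+R.from_euler("z",-.175).apply(p) for p in((80,0,29.4),(-90,0,29.4),(-5,0,51.4))]
for p in proj(f,P): cv2.circle(im,tuple(np.int32((p-[270,180])*7+3)),5,(0,0,255),1)
cv2.imwrite("pics/e3.png",im)
E
```

```text
clock: 14.3
eef_pos: [444.6, 174.4, 30.3]
tcp_rot: [3.141, -0.0, 1.394]
contact_force: [-0.6, -0.7, -0.6]
opening: -0.003
grasp_force: 0.0
clock: 14.8
eef_pos: [365.4, 189.0, 183.6]
tcp_rot: [3.138, -0.003, 1.396]
contact_force: [0.4, 0.4, 0.3]
opening: -0.003
grasp_force: 0.0
```

View pics/e3.png

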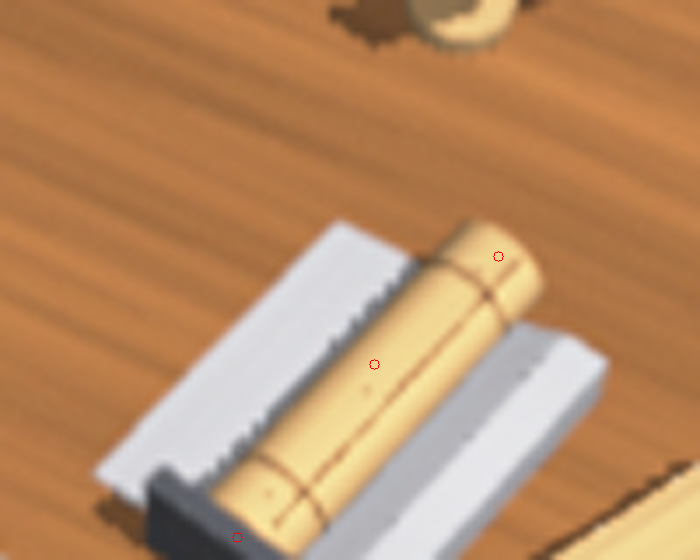

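The bar lies in the groove with its end at the stop plate, crop (255,530), its free end at (505,255) just past the block edge as required, and the tool is clear.

```bash
python3 -m crank '[[0,0,0,0,0,0,1],[0,0,0,0,0,0,1],[0,0,0,0,0,0,1]]'; python3 -c "
from rig import sign_off
print(sign_off())"
```

```text
clock: 15.15
eef_pos: [365.6, 187.8, 178.8]
tcp_rot: [-3.139, 0.002, 1.394]
contact_force: [-0.4, -0.8, -0.4]
opening: 0.004
grasp_force: 0.0
the job is handed in; nothing more can be done
None
```

I rolled the bar up the ramp into the groove, pushed it endways until it butted against the stop, and handed the job in at about 15 s; the last picture shows it seated there with the arm clear, but no verdict came back.

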